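Finish the pyramid of turned rollers beside the lathe

TASK

Finish the pyramid of turned wooden rollers in the cradle: take the two round rollers from the grooved rack, lay one in the empty gap of the second row, then lay the other on top, in the gap between the two second-row rollers. They must lie the same way as the others with their ends roughly in line; set each down rather than dropping it, keep the rollers already stacked in their places, and leave the square blank and the other things on the bench where they are.

Things in the scene. Friction and masses are not known exactly. Their poses are not given: they have to be found in the camera images.
- cradle: fixed cradle: white board 90 (x) x 157 (y) x 8 mm, wooden cheeks along its y sides, 133 mm apart inside, tops 32 mm above the bench; x ends open. Origin: centre of underside, z up. Rollers lie along x. Centres (y, z in mm): bottom row (44, 30), (0, 30), (-44, 30); second row (22, 68) already there, (-22, 68) the empty gap; top (0, 106)
- rack: fixed rack: plywood board 80 (x) x 170 (y) x 8 mm with dark ribs 6 mm high forming three grooves along x, at y = 54, 0, -54 mm. Origin: centre of underside, z up. A roller in a groove has its centre 32 mm above the origin. Two grooves hold the loose rollers, one the square blank, in any order
- roller_a: plain turned wooden roller, a solid cylinder 44 mm in diameter and 60 mm long, about 60 g, lying on its side. Origin at its centre; x along its length (it may be rolled about x by any angle). At the start in a groove of the rack, ends free; to be stacked (a and b are alike, either may go on top)
- roller_b: plain turned wooden roller, a solid cylinder 44 mm in diameter and 60 mm long, about 60 g, lying on its side. Origin at its centre; x along its length (it may be rolled about x by any angle). At the start in another groove of the rack, ends free; to be stacked
- base_left: plain turned wooden roller, a solid cylinder 44 mm in diameter and 60 mm long, about 60 g, lying on its side. Origin at its centre; x along its length (it may be rolled about x by any angle). Bottom row of the pyramid, at y = +44 mm of the cradle
- base_mid: plain turned wooden roller, a solid cylinder 44 mm in diameter and 60 mm long, about 60 g, lying on its side. Origin at its centre; x along its length (it may be rolled about x by any angle). Bottom row, middle of the cradle
- base_right: plain turned wooden roller, a solid cylinder 44 mm in diameter and 60 mm long, about 60 g, lying on its side. Origin at its centre; x along its length (it may be rolled about x by any angle). Bottom row, at y = -44 mm of the cradle
- second_left: plain turned wooden roller, a solid cylinder 44 mm in diameter and 60 mm long, about 60 g, lying on its side. Origin at its centre; x along its length (it may be rolled about x by any angle). Already saddled in the second row, at y = +22 mm of the cradle
- square_blank: unturned square wooden blank, 60 (x) x 36 x 36 mm, in the remaining groove of the rack, its long side along the groove. Origin at its centre (32 mm above the bench). Leave it there
- wax_jar: jar 64 mm in diameter and 65 mm high with a metal cap, standing on the bench beyond the work. Origin at the centre of its underside. Leave it alone
- gouge: turning gouge with a wooden handle, 290 mm long, lying on the bench beyond the work, 28 mm high. Origin below the handle, 110 mm from the handle's end; x towards the steel tip. Leave it alone
- stand: small turned wooden stand, 68 mm across its foot, 72 mm high, standing on the bench beyond the work. Origin at the centre of its underside. Leave it alone
Mind the look-alikes: they are no part of the job. Leave any yellow look-alike of the roller_a alone. What is shaped like the base_mid but purple is not meant.

How it is judged:
By the outcome, as a careful person would: the job done as asked, in the order asked, and still so for the second after the job is handed in, with the robot touching nothing.
It also fails if it takes over 54 s, if anything falls off the work surface, if the arm or the gripper's body presses on something with over 40 N, if the wrist force passes 120 N, or if a joint passes its speed limit or range.

ROBOT

A 6-joint arm with a two-finger parallel gripper is mounted at the origin on the work surface. World frame = base frame: x ahead of the robot, y to its left, z up, the work surface at z = 0. Lengths are in mm, angles in rad, forces in N, time in s.
With the tool pointing down it reaches from about 250 to 775 mm from the base axis. Payload 4 kg.
Tool frame: the origin (TCP) lies at the very end of the fingers, on their centre line; the grasp point (between the pads) lies 19 mm behind it (manip.grip_point_offset is the z of the grasp point in the tool frame, in mm); z points along the fingers, y is the line along which they close (so a half turn about z gives the same grasp; the last joint's range is limited). The gripper opens to 94 mm and grips with 3 to 60 N. Pads are 16 mm wide; open, the fingers measure 119 mm over their backs; the gripper's body (75 mm by 177 mm) begins 78 mm behind the grasp point.
Start: joints at [-1.217, 0.087, 1.371, -0, 1.684, -0.103], TCP at [242.594, -493.628, 205.506] pointing down, gripper open.
Joint ranges: [-3.1, 3.1], [-0.76, 2.03], [0.27, 2.55], [-1.08, 4.22], [0.17, 2.65], [-2.57, 2.57]. Speed limits (rad/s): [2.79, 2.79, 3.14, 3.14, 3.14, 3.14].

INTERFACE

Orientations are given as a unit quaternion [w, x, y, z].
In Python, from workcell import manip gives the robot as it stands.
- The arm moves only by the tool jog_arm, never from a script. Its argument "targets" is a list of rows, each an object with "delta_pos": the shift along the tool's x, y, z in cm, a list of three; "dr": the turn, a rotation vector about the tool's x, y, z in rad, a list of three; "hand": the closure, from -1 (fully open) to 1 (shut). In form: [{"delta_pos": [dx, dy, dz], "dr": [wx, wy, wz], "hand": hand}, ...]. A call has 1 to 8 rows; each row is the pose to reach, as a shift and turn from the pose commanded when the call began, along the tool's axes at that moment; what a row does not reach only later rows make up. A row lasts 1/10 s, in which the tool goes at most 50 mm and 8.59 degrees, less where a joint would pass 70% of its speed; a pose out of reach is approached as far as the arm can. A call with a gripper value outside its range is refused whole. The fingers move at their own pace and stop on an object; the grip force is fixed at half the most. Time passes only in rows, so rows that repeat a pose let the fingers close. It gives the time, the measured TCP pose, the force, the opening and the grip force at its end, in the units of the state.
- manip.sense(): the state, without advancing time (a new reading comes with each control period).
- manip.camera(name): name is "scene" or "top" or "wrist"; returns the picture (420x560x3 uint8, blue, green, red); there is no depth.
- manip.calibration(name): a dict with "camera_matrix" (3x3 intrinsics, pixels), "rvec" (rotation vector, rad) and "tvec" (3), from world to camera coordinates, as OpenCV has them; the wrist camera has in their place "tool_from_camera" (4x4, takes a point from camera to tool coordinates, whose origin is the TCP and whose axes are the flange's). Camera axes: x right, y down, z forward; pixel columns grow to the right and rows downward; lengths in mm; the calibration is good to about 2 mm. A picture is of the moment at which its call begins: read the wrist's pose just before it. calibration takes no time and is no camera call.
- manip.close_job(): hands the job in; it is judged then, once.
Trained networks look in the newest picture that a camera, given by its name, has taken for a name from the list of things; names that differ only in an ending like _2 or _b are one class to them, and where a whole thing is asked for, a point or a joint stands for the part that bears it (a point fixed in the world has none). Each returns a list of dicts, best first, with "score" (0 to 1); they miss things now and then, are a little off and sometimes report something else, mostly with a low value. They report only what shows in the picture. A call takes as long as a camera call. They do not tell look-alikes from the thing itself.
- manip.outline_of(name, camera): "mask" (420x560 bool, what is visible of it) and "bbox" ([left, top, right, bottom] in pixels, round what is visible of it).
The state is a dict: "t": time; "q": joint angles; "joint_velocities": joint speeds; "tau": joint torques, N m; "tcp_pos": TCP position; "ee_rot": TCP orientation; "contact_force": force on the tool from outside, world axes, zero at the start; "ft_torque": the same for the moment, N m; "finger_gap": finger opening in mm; "finger_force": force on a finger pad.
Only numpy, scipy, OpenCV 4.12 (cv2) and the standard library are available. Lean on these libraries where they do the work, as an engineer would, in place of code of your own. Each camera call takes 0.05 s, during which the arm holds its last target. There are 200 camera calls.

## Working session

There is one attempt and no reset: what is moved stays moved. The work goes in short steps, Python scripts to look and compute and a tool call to move; the robot and the scene stay as the last step left them, time stands still between calls to the robot, and variables do not carry over. Pictures are saved under pics/ and viewed, at most 10 in all, crops included, and the job is handed in when it is done.

Besides the shell and the picture viewer there is one more tool, called after "Call:" as name([rows], argument=value, ...), one row to a line, values as JSON. jog_arm: Moves the arm, as the interface text tells. Its arguments: {"type":"object","properties":{"targets":{"type":"array","items":{"type":"object","properties":{"delta_pos":{"type":"array","items":{"type":"number"}},"dr":{"type":"array","items":{"type":"number"}},"hand":{"type":"number"}}}}},"required":["targets"]}

```bash
mkdir -p pics
python3 - <<'E'
from workcell import manip
import cv2
s=manip.sense();print(s['t'],s['tcp_pos'],s['ee_rot'],s['finger_gap'])
for c in ['top','scene']:
    cv2.imwrite(f'pics/{c}0.png',manip.camera(c))
    k=manip.calibration(c);print(c,k)
    for n in ['rack','cradle','roller_a','square_blank']:
        for d in manip.outline_of(n,c): print(n,d['score'],d['bbox'])
print(manip.calibration('wrist'), manip.grip_point_offset)
E
```

```text
0.0 [ 242.39544127 -493.10416396  204.34165832] [-1.06788207e-03  9.74027682e-01  2.26426399e-01 -1.43945670e-04] 93.94334194657493
top {'camera_matrix': array([[421.27029163,   0.        , 280.3774774 ],
       [  0.        , 421.27029163, 206.65684381],
       [  0.        ,   0.        ,   1.        ]]), 'rvec': array([ 2.16708571, -2.10553446,  0.17041595]), 'tvec': array([-15.04118354, 595.30316718, 808.9049683 ])}
rack 0.92 [167.3, 205.2, 256.2, 267.4]
cradle 0.75 [312.9, 221.0, 394.1, 271.2]
roller_a 0.93 [192.6, 217.5, 226.9, 252.6]
roller_a 0.91 [179.7, 288.9, 209.3, 325.1]
roller_a 0.68 [116.2, 192.8, 150.1, 221.1]
roller_a 0.66 [171.0, 211.3, 199.4, 244.4]
square_blank 0.69 [350.6, 231.8, 369.3, 260.7]
square_blank 0.58 [218.3, 226.9, 245.9, 262.3]
scene {'camera_matrix': array([[483.71578228,   0.        , 279.56118619],
       [  0.        , 483.71578228, 211.60055528],
       [  0.        ,   0.        ,   1.        ]]), 'rvec': array([ 2.26700958,  0.76494054, -0.32746445]), 'tvec': array([-468.45075967, -177.22800778, 1352.25079539])}
rack 0.94 [258.7, 190.8, 335.6, 2
[... 194 characters left out ...]
, 175.2, 312.8, 205.1]
roller_a 0.56 [244.4, 156.9, 270.2, 175.2]
square_blank 0.61 [202.5, 314.4, 320.5, 418.3]
square_blank 0.58 [264.8, 184.2, 295.2, 216.1]
{'camera_matrix': array([[290.36098258,   0.        , 278.4824025 ],
       [  0.        , 290.36098258, 206.75953615],
       [  0.        ,   0.        ,   1.        ]]), 'tool_from_camera': array([[ 1.46482762e-03, -9.59433860e-01, -2.81929996e-01,
         8.21982247e+01],
       [ 9.99998475e-01,  1.67335583e-03, -4.98878635e-04,
        -3.15492278e-01],
       [ 9.50410256e-04, -2.81928835e-01,  9.59434849e-01,
        -1.80567364e+02],
       [ 0.00000000e+00,  0.00000000e+00,  0.00000000e+00,
         1.00000000e+00]])} -18.8
```

Run:
```python
import cv2
a=cv2.imread('pics/top0.png')[170:350,90:430]
cv2.imwrite('pics/top0c.png',cv2.resize(a,(793,420),interpolation=cv2.INTER_CUBIC))
```

```text
(no output)
```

View pics/top0.png

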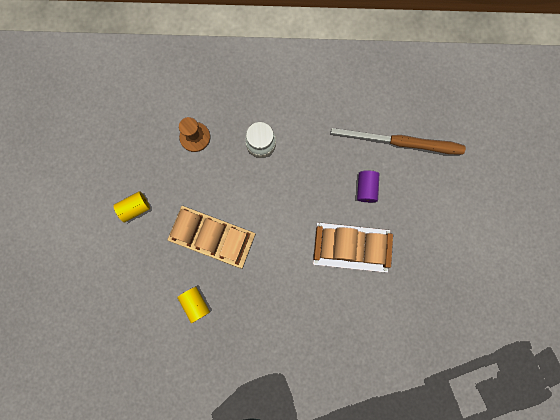

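View pics/top0c.png

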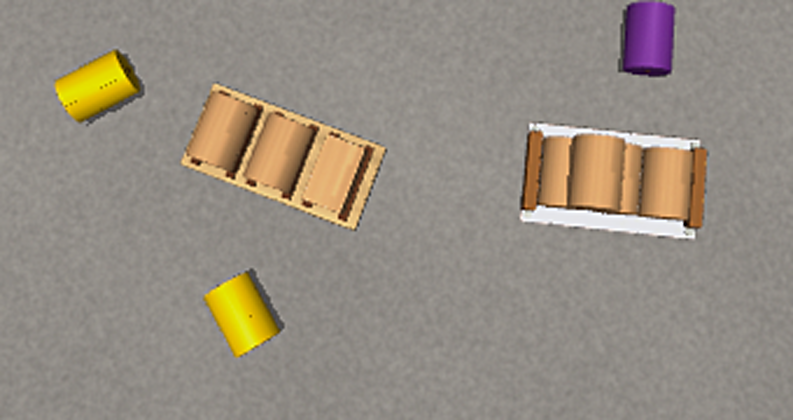

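View pics/scene0.png

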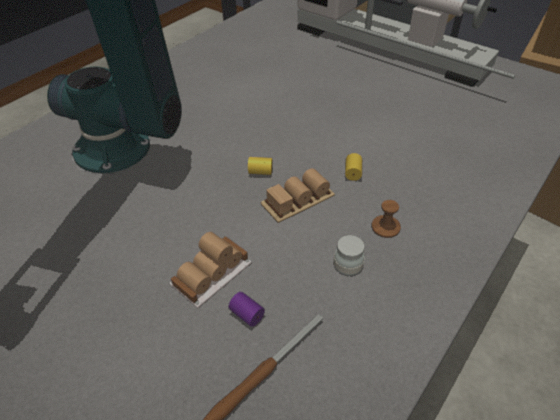

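The loose rollers in the rack are at about (184,228) and (210,237) in the top view, both plain wood. The square blank is at (235,245). The look-alikes are yellow, at (130,207) and (194,305), and purple, at (368,186); none of them is part of the job. The enlarged crop confirms this. Next I'll fit the rack and cradle from their board corners.

```bash
cat > h.py <<'E'
import numpy as np, cv2
from workcell import manip
from scipy.spatial.transform import Rotation as R
from scipy.optimize import least_squares
def proj(c,P,T=None):
    k=manip.calibration(c); P=np.float64(P)
    if c=='wrist':
        M=np.linalg.inv(T@k['tool_from_camera']); rv=cv2.Rodrigues(M[:3,:3])[0]; tv=M[:3,3]
    else: rv,tv=k['rvec'],k['tvec']
    return cv2.projectPoints(P,rv,tv,k['camera_matrix'],None)[0][:,0]
def tool(s):
    T=np.eye(4); w,x,y,z=s['ee_rot']; T[:3,:3]=R.from_quat([x,y,z,w]).as_matrix(); T[:3,3]=s['tcp_pos']; return T
def place(p,L):
    c,s=np.cos(p[2]),np.sin(p[2]); L=np.float64(L)
    return np.c_[p[0]+c*L[:,0]-s*L[:,1], p[1]+s*L[:,0]+c*L[:,1], L[:,2]]
def fit(obs,p0):  # obs: list of (cam,T,local pts,pixels)
    return least_squares(lambda p: np.concatenate([(proj(c,place(p,L),T)-px).ravel() for c,T,L,px in obs]),p0,x_scale=[100,100,1])
def box(a,b,z): return [[a,b,z],[a,-b,z],[-a,-b,z],[-a,b,z]]
E
python3 - <<'E'
from h import *
def up(l): return np.float64(l)/(793/340)+[90,170]
rk=up([[215,85],[386,150],[356,229],[181,163]]); cr=up([[529,123],[700,141],[693,238],[521,220]])
for n,b,px in [('rack',box(40,85,8),rk),('cradle',box(45,78.5,8),cr)]:
    r=fit([('top',None,b,px)],[500,0,0]); print(n,r.x,np.degrees(r.x[2]),r.fun.round(1))
E
```

```text
rack [ 5.33148803e+02  1.44723301e+02 -3.31077134e-01] -18.969322448683116 [-0.2 -1.   0.8 -0.9 -0.2  1.1 -0.4  0.7]
cradle [ 5.20200925e+02 -1.50011964e+02 -7.56155929e-02] -4.3324543382510665 [-0.3 -0.6  0.4 -0.6  0.7  0.7 -0.8  0.5]
```

```bash
cat >> h.py <<'E'
def delta(pos,yawdeg):
    s=manip.sense(); T=tool(s); a=np.radians(yawdeg); c,n=np.cos(a),np.sin(a)
    G=np.array([[c,n,0],[n,-c,0],[0,0,-1]])
    d=T[:3,:3].T@(np.float64(pos)-T[:3,3])/10; dr=R.from_matrix(T[:3,:3].T@G).as_rotvec()
    print('t',s['t'],'tcp',s['tcp_pos'].round(1),'delta cm',d.round(2),'dr',dr.round(3),'gap',s['finger_gap'])
E
python3 -c "
from h import *
delta([520,-150,215],85.7)"
```

```text
t 0.5 tcp [ 242.6 -493.6  205.5] delta cm [ 40.05 -18.6   -0.95] dr [ 0.     0.    -1.039] gap 94.31057495047071
```

Call:
jog_arm([
  {"delta_pos": [40.05, -18.6, -0.95], "dr": [0, 0, -1.039], "hand": -1},
  {"delta_pos": [40.05, -18.6, -0.95], "dr": [0, 0, -1.039], "hand": -1},
  {"delta_pos": [40.05, -18.6, -0.95], "dr": [0, 0, -1.039], "hand": -1},
  {"delta_pos": [40.05, -18.6, -0.95], "dr": [0, 0, -1.039], "hand": -1},
  {"delta_pos": [40.05, -18.6, -0.95], "dr": [0, 0, -1.039], "hand": -1},
  {"delta_pos": [40.05, -18.6, -0.95], "dr": [0, 0, -1.039], "hand": -1},
  {"delta_pos": [40.05, -18.6, -0.95], "dr": [0, 0, -1.039], "hand": -1},
  {"delta_pos": [40.05, -18.6, -0.95], "dr": [0, 0, -1.039], "hand": -1},
])

```text
t: 1.3
tcp_pos: [494.8, -180.7, 214.5]
ee_rot: [0.001, 0.732, 0.681, 0.0]
contact_force: [0.6, -0.9, -0.2]
finger_gap: 94.1
finger_force: 0.0
```

```bash
python3 -c "
from h import *
delta([520,-150,215],85.7)"
```

```text
t 1.3 tcp [ 494.8 -180.7  214.5] delta cm [ 3.25  2.29 -0.05] dr [0.001 0.001 0.002] gap 94.13420011216085
```

Call:
jog_arm([
  {"delta_pos": [3.2, 2.3, 0], "dr": [0, 0, 0], "hand": -1},
  {"delta_pos": [3.2, 2.3, 0], "dr": [0, 0, 0], "hand": -1},
  {"delta_pos": [3.2, 2.3, 0], "dr": [0, 0, 0], "hand": -1},
])

```text
t: 1.6
tcp_pos: [519.3, -151.7, 213.9]
ee_rot: [-0.0, 0.732, 0.681, -0.0]
contact_force: [-0.7, -0.3, -0.2]
finger_gap: 94.2
finger_force: 0.0
```

Run:
```python
from h import *
s=manip.sense(); T=tool(s); im=manip.camera('wrist'); np.save('Tc.npy',T)
cv2.imwrite('pics/wc.png',im)
print(s['tcp_pos'])
p=[520.2,-150,-.0756]
print(proj('wrist',place(p,box(45,78.5,8)),T).round())
o=im.copy()
cv2.polylines(o,[proj('wrist',place(p,box(45,78.5,8)),T).astype(int)],True,(255,0,0),1)
for y,z in [(44,30),(-44,30),(22,68)]:
    for x in (30,-30):
        q=[[x,y+22*np.cos(t),z+22*np.sin(t)] for t in np.linspace(0,6.28,40)]
        cv2.polylines(o,[proj('wrist',place(p,q),T).astype(int)],True,(0,255,0),1)
cv2.imwrite('pics/wco.png',o)
delta([533,145,215],71)
```

```text
[ 519.33033233 -151.70668955  213.94330759]
[[315. 124.]
 [311. 238.]
 [248. 237.]
 [245. 123.]]
t 1.65 tcp [ 518.9 -152.5  214. ] delta cm [29.78 -0.81 -0.12] dr [-0.     0.001  0.257] gap 94.13423573702306
```

View pics/wco.png

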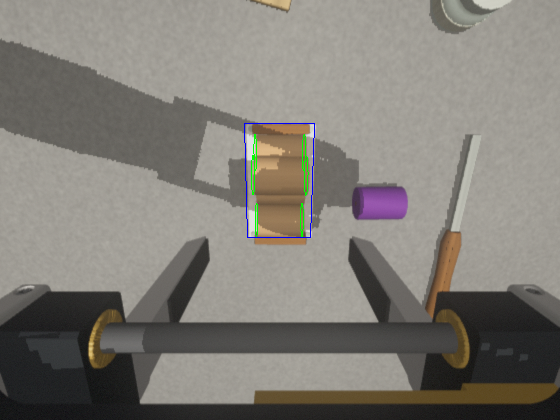

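The overlay matches the cradle, with the blue board outline and green roller ends on the image. The empty gap is at about (281,200) and the purple look-alike at (380,203) stays clear. Now the rack.

Call:
jog_arm([
  {"delta_pos": [29.8, -0.8, 0], "dr": [0, 0, 0.257], "hand": -1},
  {"delta_pos": [29.8, -0.8, 0], "dr": [0, 0, 0.257], "hand": -1},
  {"delta_pos": [29.8, -0.8, 0], "dr": [0, 0, 0.257], "hand": -1},
  {"delta_pos": [29.8, -0.8, 0], "dr": [0, 0, 0.257], "hand": -1},
  {"delta_pos": [29.8, -0.8, 0], "dr": [0, 0, 0.257], "hand": -1},
  {"delta_pos": [29.8, -0.8, 0], "dr": [0, 0, 0.257], "hand": -1},
  {"delta_pos": [29.8, -0.8, 0], "dr": [0, 0, 0.257], "hand": -1},
  {"delta_pos": [29.8, -0.8, 0], "dr": [0, 0, 0.257], "hand": -1},
])

```text
t: 2.45
tcp_pos: [533.4, 144.9, 214.0]
ee_rot: [0.0, 0.814, 0.581, -0.0]
contact_force: [-1.0, -1.1, -1.4]
finger_gap: 93.8
finger_force: 0.0
```

Run:
```python
from h import *
s=manip.sense(); T=tool(s); im=manip.camera('wrist'); np.save('Tr.npy',T)
cv2.imwrite('pics/wr.png',im)
print(s['tcp_pos'])
p=[533.1,144.7,-.331]
B=proj('wrist',place(p,box(40,85,8)),T); print(B.round())
o=im.copy()
cv2.polylines(o,[B.astype(int)],True,(255,0,0),1)
for y,z in [(54,32),(0,32)]:
    for x in (30,-30):
        q=[[x,y+22*np.cos(t),z+22*np.sin(t)] for t in np.linspace(0,6.28,40)]
        cv2.polylines(o,[proj('wrist',place(p,q),T).astype(int)],True,(0,255,0),1)
o=np.hstack([o[80:280,180:380],im[80:280,180:380]])
cv2.imwrite('pics/wro.png',cv2.resize(o,(800,400),interpolation=cv2.INTER_CUBIC))
for d in manip.outline_of('roller_a','wrist'): print(d['score'],d['bbox'])
```

```text
[533.37804872 144.93339256 214.04988681]
[[310. 120.]
 [306. 243.]
 [251. 243.]
 [247. 120.]]
0.88 [248.6, 0.0, 308.1, 67.6]
0.6 [252.8, 169.5, 306.5, 208.3]
0.6 [254.1, 122.0, 305.0, 166.1]
0.55 [148.4, 173.9, 201.1, 229.1]
```

View pics/wro.png

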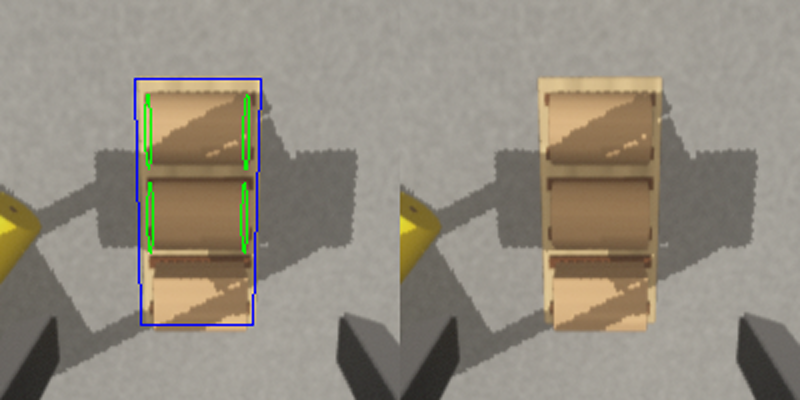

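The two loose rollers show at crop (200,130) and (200,213), inside the model overlay, with the blank at (200,295). The yellow look-alike at (15,225) is well clear. I'll take the middle roller first, gripping it by its ends.

Call:
jog_arm([
  {"delta_pos": [0, 0, 5], "dr": [0, 0, 0], "hand": -1},
  {"delta_pos": [0, 0, 10], "dr": [0, 0, 0], "hand": -1},
  {"delta_pos": [0, 0, 14], "dr": [0, 0, 0], "hand": -1},
  {"delta_pos": [0, 0, 17], "dr": [0, 0, 0], "hand": -1},
  {"delta_pos": [0, 0, 18.8], "dr": [0, 0, 0], "hand": -1},
  {"delta_pos": [0, 0, 19.7], "dr": [0, 0, 0], "hand": -1},
  {"delta_pos": [0, 0, 19.8], "dr": [0, 0, 0], "hand": -1},
  {"delta_pos": [0, 0, 19.8], "dr": [0, 0, 0], "hand": -1},
])

```text
t: 3.35
tcp_pos: [534.5, 144.6, 17.2]
ee_rot: [0.0, 0.815, 0.58, 0.001]
contact_force: [0.0, 0.3, 0.4]
finger_gap: 93.8
finger_force: 0.0
```

Call:
jog_arm([
  {"delta_pos": [0, 0, 0], "dr": [0, 0, 0], "hand": 1},
  {"delta_pos": [0, 0, 0], "dr": [0, 0, 0], "hand": 1},
  {"delta_pos": [0, 0, 0], "dr": [0, 0, 0], "hand": 1},
  {"delta_pos": [0, 0, 0], "dr": [0, 0, 0], "hand": 1},
  {"delta_pos": [0, 0, 0], "dr": [0, 0, 0], "hand": 1},
  {"delta_pos": [0, 0, 0], "dr": [0, 0, 0], "hand": 1},
  {"delta_pos": [0, 0, 0], "dr": [0, 0, 0], "hand": 1},
])

```text
t: 4.05
tcp_pos: [533.8, 145.6, 16.4]
ee_rot: [0.0, 0.814, 0.581, 0.0]
contact_force: [0.3, 1.0, 1.7]
finger_gap: 59.4
finger_force: 30.0
```

Call:
jog_arm([
  {"delta_pos": [0, 0, -1.5], "dr": [0, 0, 0], "hand": 1},
  {"delta_pos": [0, 0, -4], "dr": [0, 0, 0], "hand": 1},
  {"delta_pos": [0, 0, -8], "dr": [0, 0, 0], "hand": 1},
  {"delta_pos": [0, 0, -12], "dr": [0, 0, 0], "hand": 1},
  {"delta_pos": [0, 0, -14.5], "dr": [0, 0, 0], "hand": 1},
  {"delta_pos": [0, 0, -14.5], "dr": [0, 0, 0], "hand": 1},
])

```text
t: 4.65
tcp_pos: [536.2, 146.0, 167.1]
ee_rot: [0.002, 0.814, 0.581, 0.005]
contact_force: [1.0, 0.8, -1.2]
finger_gap: 59.9
finger_force: 30.0
```

```bash
python3 -c "
from h import *
delta([518.4,-174,160],85.7)"
```

```text
t 4.65 tcp [536.2 146.  167.1] delta cm [-30.83   8.74   0.64] dr [ 0.01  -0.004 -0.257] gap 59.905765296684685
```

Call:
jog_arm([
  {"delta_pos": [-3, 0.8, 0], "dr": [0, 0, 0], "hand": 1},
  {"delta_pos": [-7, 2, 0], "dr": [0, 0, -0.05], "hand": 1},
  {"delta_pos": [-11.5, 3.3, 0], "dr": [0, 0, -0.1], "hand": 1},
  {"delta_pos": [-16, 4.6, 0], "dr": [0, 0, -0.15], "hand": 1},
  {"delta_pos": [-20.5, 5.9, 0], "dr": [0, 0, -0.2], "hand": 1},
  {"delta_pos": [-25, 7.2, 0], "dr": [0, 0, -0.257], "hand": 1},
  {"delta_pos": [-28.5, 8.2, 0], "dr": [0, 0, -0.257], "hand": 1},
  {"delta_pos": [-30.8, 8.7, 0], "dr": [0, 0, -0.257], "hand": 1},
])

```text
t: 5.45
tcp_pos: [513.8, -176.4, 158.8]
ee_rot: [-0.002, 0.734, 0.679, -0.001]
contact_force: [0.0, -0.1, -0.7]
finger_gap: 59.7
finger_force: 30.0
```

Call:
jog_arm([
  {"delta_pos": [0, 0, 0], "dr": [0, 0, 0], "hand": 1},
  {"delta_pos": [0, 0, 0], "dr": [0, 0, 0], "hand": 1},
  {"delta_pos": [0, 0, 0], "dr": [0, 0, 0], "hand": 1},
  {"delta_pos": [0, 0, 0], "dr": [0, 0, 0], "hand": 1},
])

```text
t: 5.85
tcp_pos: [515.4, -172.7, 160.7]
ee_rot: [-0.0, 0.732, 0.681, -0.0]
contact_force: [-0.6, 0.2, -0.5]
finger_gap: 60.0
finger_force: 30.0
```

Run:
```python
from h import *
delta([518.4,-173.5,120],85.7)
s=manip.sense(); T=tool(s); im=manip.camera('wrist')
k=[520.2,-150,-.0756]
o=im.copy()
cv2.polylines(o,[proj('wrist',place(k,box(45,78.5,8)),T).astype(int)],True,(255,0,0),1)
for y,z in [(44,30),(22,68),(-44,30)]:
    for x in (30,-30):
        q=[[x,y+22*np.cos(t),z+22*np.sin(t)] for t in np.linspace(0,6.28,40)]
        cv2.polylines(o,[proj('wrist',place(k,q),T).astype(int)],True,(0,255,0),1)
o=np.hstack([o[60:320,150:400],im[60:320,150:400]])
cv2.imwrite('pics/p1.png',cv2.resize(o,(800,416),interpolation=cv2.INTER_CUBIC))
```

```text
t 5.85 tcp [ 515.4 -172.7  160.7] delta cm [-0.06  0.31  4.07] dr [-0.001 -0.     0.002] gap 60.04541949267007
```

View pics/p1.png

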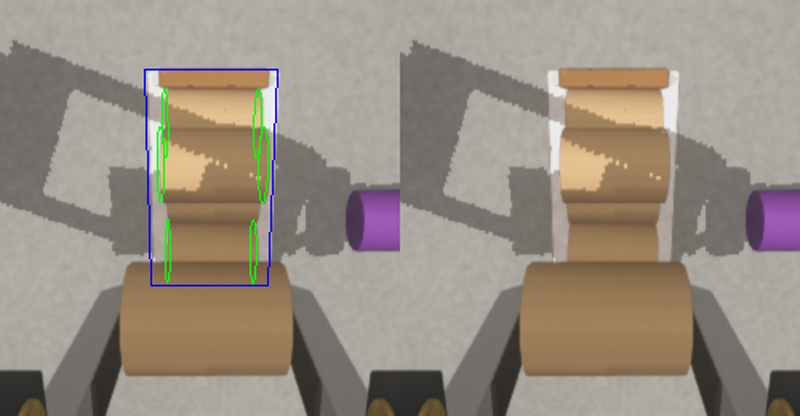

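The held roller at (206,318) is level and parallel. The overlay agrees with the cradle and second_left at (215,165) to about 0.5 mm. Lowering now.

Call:
jog_arm([
  {"delta_pos": [-0.03, 0.38, 1], "dr": [0, 0, 0], "hand": 1},
  {"delta_pos": [-0.03, 0.38, 3], "dr": [0, 0, 0], "hand": 1},
  {"delta_pos": [-0.03, 0.38, 5.5], "dr": [0, 0, 0], "hand": 1},
  {"delta_pos": [-0.03, 0.38, 7.5], "dr": [0, 0, 0], "hand": 1},
  {"delta_pos": [-0.03, 0.38, 9], "dr": [0, 0, 0], "hand": 1},
  {"delta_pos": [-0.03, 0.38, 9.8], "dr": [0, 0, 0], "hand": 1},
  {"delta_pos": [-0.03, 0.38, 10.2], "dr": [0, 0, 0], "hand": 1},
  {"delta_pos": [-0.03, 0.38, 10.2], "dr": [0, 0, 0], "hand": 1},
])

```text
t: 6.7
tcp_pos: [519.3, -174.6, 59.0]
ee_rot: [0.0, 0.733, 0.68, -0.0]
contact_force: [0.4, -0.6, -0.8]
finger_gap: 59.4
finger_force: 30.0
```

Call:
jog_arm([
  {"delta_pos": [0, 0, 0.1], "dr": [0, 0, 0], "hand": 1},
  {"delta_pos": [0, 0, 0.2], "dr": [0, 0, 0], "hand": 1},
  {"delta_pos": [0, 0, 0.3], "dr": [0, 0, 0], "hand": 1},
  {"delta_pos": [0, 0, 0.3], "dr": [0, 0, 0], "hand": 1},
  {"delta_pos": [0, 0, 0.3], "dr": [0, 0, 0], "hand": 1},
])

```text
t: 7.2
tcp_pos: [519.2, -174.7, 56.3]
ee_rot: [0.0, 0.733, 0.68, 0.0]
contact_force: [-0.3, 0.3, 0.6]
finger_gap: 59.9
finger_force: 30.0
```

Call:
jog_arm([
  {"delta_pos": [0.18, 0, 0], "dr": [0, 0, 0], "hand": 1},
  {"delta_pos": [0.18, 0, 0.1], "dr": [0, 0, 0], "hand": 1},
  {"delta_pos": [0.18, 0, 0.2], "dr": [0, 0, 0], "hand": 1},
  {"delta_pos": [0.18, 0, 0.3], "dr": [0, 0, 0], "hand": 1},
  {"delta_pos": [0.18, 0, 0.3], "dr": [0, 0, 0], "hand": 1},
])

```text
t: 7.7
tcp_pos: [519.3, -173.0, 53.1]
ee_rot: [0.0, 0.733, 0.68, -0.0]
contact_force: [0.8, -1.5, -0.4]
finger_gap: 59.9
finger_force: 30.0
```

Call:
jog_arm([
  {"delta_pos": [0.05, 0, 0.05], "dr": [0, 0, 0], "hand": 1},
  {"delta_pos": [0.05, 0, 0.1], "dr": [0, 0, 0], "hand": 1},
  {"delta_pos": [0.05, 0, 0.1], "dr": [0, 0, 0], "hand": 1},
  {"delta_pos": [0.05, 0, 0.1], "dr": [0, 0, 0], "hand": 1},
])

```text
t: 8.1
tcp_pos: [519.4, -173.0, 53.0]
ee_rot: [0.001, 0.733, 0.68, -0.0]
contact_force: [-3.0, -2.8, 4.8]
finger_gap: 59.6
finger_force: 30.0
```

Call:
jog_arm([
  {"delta_pos": [0, 0, 0], "dr": [0, 0, 0], "hand": -0.6},
  {"delta_pos": [0, 0, 0], "dr": [0, 0, 0], "hand": -0.6},
  {"delta_pos": [0, 0, 0], "dr": [0, 0, 0], "hand": -0.6},
  {"delta_pos": [0, 0, 0], "dr": [0, 0, 0], "hand": -0.6},
])

```text
t: 8.5
tcp_pos: [519.1, -171.9, 51.5]
ee_rot: [-0.001, 0.733, 0.68, 0.0]
contact_force: [0.4, 0.4, 0.4]
finger_gap: 75.0
finger_force: 0.0
```

Call:
jog_arm([
  {"delta_pos": [0, 0, -1], "dr": [0, 0, 0], "hand": -0.6},
  {"delta_pos": [0, 0, -3], "dr": [0, 0, 0], "hand": -0.6},
  {"delta_pos": [0, 0, -7], "dr": [0, 0, 0], "hand": -1},
  {"delta_pos": [0, 0, -11], "dr": [0, 0, 0], "hand": -1},
  {"delta_pos": [0, 0, -15], "dr": [0, 0, 0], "hand": -1},
  {"delta_pos": [0, 0, -16], "dr": [0, 0, 0], "hand": -1},
])

```text
t: 9.1
tcp_pos: [521.6, -173.2, 219.0]
ee_rot: [0.005, 0.733, 0.68, 0.002]
contact_force: [-0.2, -0.1, -0.2]
finger_gap: 93.7
finger_force: 0.0
```

Run:
```python
from h import *
s=manip.sense(); T=tool(s); im=manip.camera('wrist'); t=manip.camera('top')
k=[520.7,-150,-.0756]
o=im.copy()
for y,z in [(44,30),(22,68),(-22,68),(-44,30)]:
    for x in (30,-30):
        q=[[x,y+22*np.cos(a),z+22*np.sin(a)] for a in np.linspace(0,6.28,40)]
        cv2.polylines(o,[proj('wrist',place(k,q),T).astype(int)],True,(0,255,0),1)
o=np.hstack([o[100:300,180:380],im[100:300,180:380]])
cv2.imwrite('pics/p2.png',cv2.resize(o,(800,400),interpolation=cv2.INTER_CUBIC))
# next: roller at rack-local (0.5,54)
p=place([533.1,144.7,-.331],[[1,54.5,0]])[0]; print(p)
delta([p[0],p[1],190],71)
```

```text
[551.75761334 195.91663269   0.        ]
t 9.2 tcp [ 520.4 -172.8  214.9] delta cm [37.    0.35  2.42] dr [0.005 0.001 0.257] gap 94.20635833942443
```

View pics/p2.png

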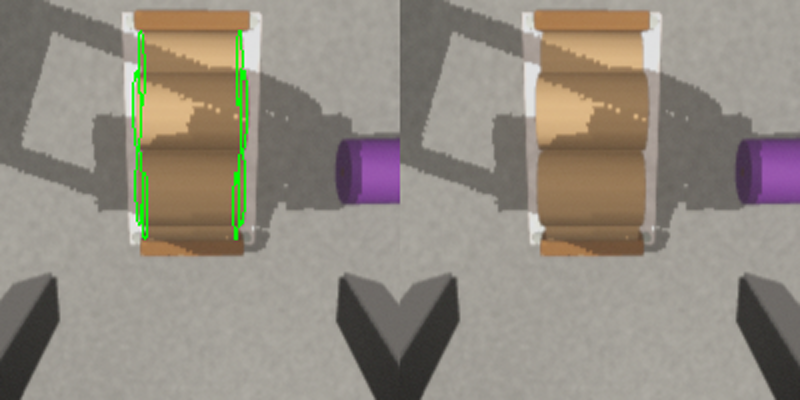

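The second row is complete. The new roller at (190,188) lies parallel to second_left at (190,110), with their ends in line. Now the other roller.

Call:
jog_arm([
  {"delta_pos": [5, 0, 0], "dr": [0, 0, 0.04], "hand": -1},
  {"delta_pos": [10, 0.1, 0.5], "dr": [0, 0, 0.08], "hand": -1},
  {"delta_pos": [15, 0.2, 1], "dr": [0, 0, 0.12], "hand": -1},
  {"delta_pos": [20, 0.3, 1.5], "dr": [0, 0, 0.16], "hand": -1},
  {"delta_pos": [25, 0.35, 2], "dr": [0, 0, 0.2], "hand": -1},
  {"delta_pos": [30, 0.35, 2.4], "dr": [0, 0, 0.257], "hand": -1},
  {"delta_pos": [34.5, 0.35, 2.4], "dr": [0, 0, 0.257], "hand": -1},
  {"delta_pos": [37, 0.35, 2.4], "dr": [0, 0, 0.257], "hand": -1},
])

```text
t: 10.0
tcp_pos: [548.5, 199.6, 184.2]
ee_rot: [-0.002, 0.813, 0.582, -0.003]
contact_force: [0.1, -0.5, -0.4]
finger_gap: 93.7
finger_force: 0.0
```

Call:
jog_arm([
  {"delta_pos": [0, 0, 0], "dr": [0, 0, 0], "hand": -1},
  {"delta_pos": [0, 0, 0], "dr": [0, 0, 0], "hand": -1},
  {"delta_pos": [0, 0, 0], "dr": [0, 0, 0], "hand": -1},
])

```text
t: 10.3
tcp_pos: [550.0, 195.0, 186.7]
ee_rot: [-0.0, 0.815, 0.58, -0.001]
contact_force: [-0.1, 0.4, -0.5]
finger_gap: 93.7
finger_force: 0.0
```

```bash
python3 -c "
from h import *
delta([551.8,195.9,16],71)"
```

```text
t 10.3 tcp [550.  195.  186.7] delta cm [ 0.17  0.17 17.07] dr [-0.002  0.002 -0.002] gap 93.7328062833914
```

Call:
jog_arm([
  {"delta_pos": [0.15, 0.15, 4], "dr": [0, 0, 0], "hand": -1},
  {"delta_pos": [0.15, 0.15, 8], "dr": [0, 0, 0], "hand": -1},
  {"delta_pos": [0.15, 0.15, 12], "dr": [0, 0, 0], "hand": -1},
  {"delta_pos": [0.15, 0.15, 14.5], "dr": [0, 0, 0], "hand": -1},
  {"delta_pos": [0.15, 0.15, 16], "dr": [0, 0, 0], "hand": -1},
  {"delta_pos": [0.15, 0.15, 16.9], "dr": [0, 0, 0], "hand": -1},
  {"delta_pos": [0.15, 0.15, 16.9], "dr": [0, 0, 0], "hand": -1},
  {"delta_pos": [0.15, 0.15, 16.9], "dr": [0, 0, 0], "hand": -1},
])

```text
t: 11.1
tcp_pos: [553.6, 197.2, 20.6]
ee_rot: [0.001, 0.814, 0.58, 0.001]
contact_force: [0.2, 0.1, 0.6]
finger_gap: 94.0
finger_force: 0.0
```

Call:
jog_arm([
  {"delta_pos": [0, 0, 0], "dr": [0, 0, 0], "hand": 1},
  {"delta_pos": [0, 0, 0], "dr": [0, 0, 0], "hand": 1},
  {"delta_pos": [0, 0, 0], "dr": [0, 0, 0], "hand": 1},
  {"delta_pos": [0, 0, 0], "dr": [0, 0, 0], "hand": 1},
  {"delta_pos": [0, 0, 0], "dr": [0, 0, 0], "hand": 1},
  {"delta_pos": [0, 0, 0], "dr": [0, 0, 0], "hand": 1},
  {"delta_pos": [0, 0, 0], "dr": [0, 0, 0], "hand": 1},
])

```text
t: 11.8
tcp_pos: [552.5, 197.3, 19.3]
ee_rot: [0.0, 0.814, 0.581, 0.0]
contact_force: [0.1, -1.1, 0.8]
finger_gap: 59.7
finger_force: 30.0
```

Call:
jog_arm([
  {"delta_pos": [0, 0, -1.5], "dr": [0, 0, 0], "hand": 1},
  {"delta_pos": [0, 0, -4], "dr": [0, 0, 0], "hand": 1},
  {"delta_pos": [0, 0, -8], "dr": [0, 0, 0], "hand": 1},
  {"delta_pos": [0, 0, -12], "dr": [0, 0, 0], "hand": 1},
  {"delta_pos": [0, 0, -15], "dr": [0, 0, 0], "hand": 1},
  {"delta_pos": [0, 0, -16], "dr": [0, 0, 0], "hand": 1},
  {"delta_pos": [0, 0, -16], "dr": [0, 0, 0], "hand": 1},
  {"delta_pos": [0, 0, -16], "dr": [0, 0, 0], "hand": 1},
])

```text
t: 12.6
tcp_pos: [551.6, 197.0, 177.3]
ee_rot: [-0.0, 0.814, 0.581, -0.001]
contact_force: [-0.1, -0.5, -1.4]
finger_gap: 59.5
finger_force: 30.0
```

```bash
python3 -c "
from h import *
delta([520.7,-151,165],85.7)"
```

```text
t 12.6 tcp [551.6 197.  177.3] delta cm [-33.9    8.43   1.27] dr [-0.003  0.001 -0.257] gap 59.525382239579244
```

Call:
jog_arm([
  {"delta_pos": [-3.5, 0.9, 0], "dr": [0, 0, 0], "hand": 1},
  {"delta_pos": [-8, 2, 0], "dr": [0, 0, -0.05], "hand": 1},
  {"delta_pos": [-12.7, 3.2, 0], "dr": [0, 0, -0.1], "hand": 1},
  {"delta_pos": [-17.4, 4.4, 0], "dr": [0, 0, -0.15], "hand": 1},
  {"delta_pos": [-22.1, 5.6, 0], "dr": [0, 0, -0.2], "hand": 1},
  {"delta_pos": [-26.8, 6.8, 0], "dr": [0, 0, -0.257], "hand": 1},
  {"delta_pos": [-31.2, 7.9, 0], "dr": [0, 0, -0.257], "hand": 1},
  {"delta_pos": [-33.9, 8.4, 0], "dr": [0, 0, -0.257], "hand": 1},
])

```text
t: 13.4
tcp_pos: [519.3, -153.3, 175.8]
ee_rot: [-0.002, 0.734, 0.679, -0.002]
contact_force: [-0.0, 0.6, -1.4]
finger_gap: 59.9
finger_force: 30.0
```

Call:
jog_arm([
  {"delta_pos": [0, 0, 1], "dr": [0, 0, 0], "hand": 1},
  {"delta_pos": [0, 0, 2], "dr": [0, 0, 0], "hand": 1},
  {"delta_pos": [0, 0, 3], "dr": [0, 0, 0], "hand": 1},
  {"delta_pos": [0, 0, 4], "dr": [0, 0, 0], "hand": 1},
  {"delta_pos": [0, 0, 4], "dr": [0, 0, 0], "hand": 1},
  {"delta_pos": [0, 0, 4], "dr": [0, 0, 0], "hand": 1},
])

```text
t: 14.0
tcp_pos: [521.3, -149.7, 138.6]
ee_rot: [-0.0, 0.733, 0.681, -0.0]
contact_force: [-0.3, 1.1, -1.0]
finger_gap: 60.0
finger_force: 30.0
```

```bash
python3 -c "
from h import *
delta([520.7,-150,93.3],85.7)"
```

```text
t 14.0 tcp [ 521.3 -149.7  138.6] delta cm [-0.04 -0.06  4.53] dr [-0.001 -0.     0.001] gap 60.01694942701784
```

Call:
jog_arm([
  {"delta_pos": [-0.03, -0.06, 1], "dr": [0, 0, 0], "hand": 1},
  {"delta_pos": [-0.03, -0.06, 2.2], "dr": [0, 0, 0], "hand": 1},
  {"delta_pos": [-0.03, -0.06, 3.2], "dr": [0, 0, 0], "hand": 1},
  {"delta_pos": [-0.03, -0.06, 3.8], "dr": [0, 0, 0], "hand": 1},
  {"delta_pos": [-0.03, -0.06, 4.0], "dr": [0, 0, 0], "hand": 1},
  {"delta_pos": [-0.03, -0.06, 4.1], "dr": [0, 0, 0], "hand": 1},
  {"delta_pos": [-0.03, -0.06, 4.1], "dr": [0, 0, 0], "hand": 1},
])

```text
t: 14.7
tcp_pos: [520.9, -151.0, 98.3]
ee_rot: [0.0, 0.733, 0.68, 0.0]
contact_force: [0.6, 0.1, -0.5]
finger_gap: 59.9
finger_force: 30.0
```

Call:
jog_arm([
  {"delta_pos": [0, 0, 0.1], "dr": [0, 0, 0], "hand": 1},
  {"delta_pos": [0, 0, 0.2], "dr": [0, 0, 0], "hand": 1},
  {"delta_pos": [0, 0, 0.25], "dr": [0, 0, 0], "hand": 1},
  {"delta_pos": [0, 0, 0.25], "dr": [0, 0, 0], "hand": 1},
  {"delta_pos": [0, 0, 0.25], "dr": [0, 0, 0], "hand": 1},
])

```text
t: 15.2
tcp_pos: [520.8, -150.9, 95.6]
ee_rot: [0.0, 0.733, 0.68, 0.0]
contact_force: [0.1, 0.5, -1.5]
finger_gap: 59.5
finger_force: 30.0
```

Call:
jog_arm([
  {"delta_pos": [0.05, 0, 0.05], "dr": [0, 0, 0], "hand": 1},
  {"delta_pos": [0.05, 0, 0.1], "dr": [0, 0, 0], "hand": 1},
  {"delta_pos": [0.05, 0, 0.15], "dr": [0, 0, 0], "hand": 1},
  {"delta_pos": [0.05, 0, 0.15], "dr": [0, 0, 0], "hand": 1},
])

```text
t: 15.6
tcp_pos: [520.7, -150.3, 94.0]
ee_rot: [-0.0, 0.733, 0.68, -0.0]
contact_force: [-0.0, 1.2, -0.8]
finger_gap: 59.7
finger_force: 30.0
```

Call:
jog_arm([
  {"delta_pos": [0, 0, 0.05], "dr": [0, 0, 0], "hand": 1},
  {"delta_pos": [0, 0, 0.1], "dr": [0, 0, 0], "hand": 1},
  {"delta_pos": [0, 0, 0.1], "dr": [0, 0, 0], "hand": 1},
  {"delta_pos": [0, 0, 0.1], "dr": [0, 0, 0], "hand": 1},
])

```text
t: 16.0
tcp_pos: [520.8, -150.4, 93.6]
ee_rot: [0.0, 0.733, 0.68, 0.0]
contact_force: [-0.6, 0.1, 2.1]
finger_gap: 60.0
finger_force: 30.0
```

Contact, at the expected height. Releasing.

Call:
jog_arm([
  {"delta_pos": [0, 0, 0], "dr": [0, 0, 0], "hand": -0.6},
  {"delta_pos": [0, 0, 0], "dr": [0, 0, 0], "hand": -0.6},
  {"delta_pos": [0, 0, 0], "dr": [0, 0, 0], "hand": -0.6},
  {"delta_pos": [0, 0, 0], "dr": [0, 0, 0], "hand": -0.6},
])

```text
t: 16.4
tcp_pos: [520.7, -150.4, 92.9]
ee_rot: [-0.0, 0.733, 0.68, -0.0]
contact_force: [-0.0, 1.5, -0.2]
finger_gap: 75.2
finger_force: 0.0
```

Call:
jog_arm([
  {"delta_pos": [0, 0, -1], "dr": [0, 0, 0], "hand": -0.6},
  {"delta_pos": [0, 0, -3], "dr": [0, 0, 0], "hand": -0.6},
  {"delta_pos": [0, 0, -6], "dr": [0, 0, 0], "hand": -0.6},
  {"delta_pos": [0, 0, -10], "dr": [0, 0, 0], "hand": -1},
  {"delta_pos": [0, 0, -13], "dr": [0, 0, 0], "hand": -1},
  {"delta_pos": [0, 0, -14], "dr": [0, 0, 0], "hand": -1},
  {"delta_pos": [0, 0, -14], "dr": [0, 0, 0], "hand": -1},
])

```text
t: 17.1
tcp_pos: [521.6, -150.7, 235.3]
ee_rot: [0.002, 0.733, 0.68, 0.001]
contact_force: [-0.2, 1.2, -0.2]
finger_gap: 94.3
finger_force: 0.0
```

Run:
```python
from h import *
im=manip.camera('wrist'); t=manip.camera('scene')
o=np.hstack([cv2.resize(im[80:330,180:380],(400,500)),cv2.resize(t[140:330,150:302],(400,500),interpolation=cv2.INTER_CUBIC)])
cv2.imwrite('pics/p3.png',o); print(manip.sense()['contact_force'])
```

```text
[0.08004845 0.15939972 0.01109374]
```

View pics/p3.png

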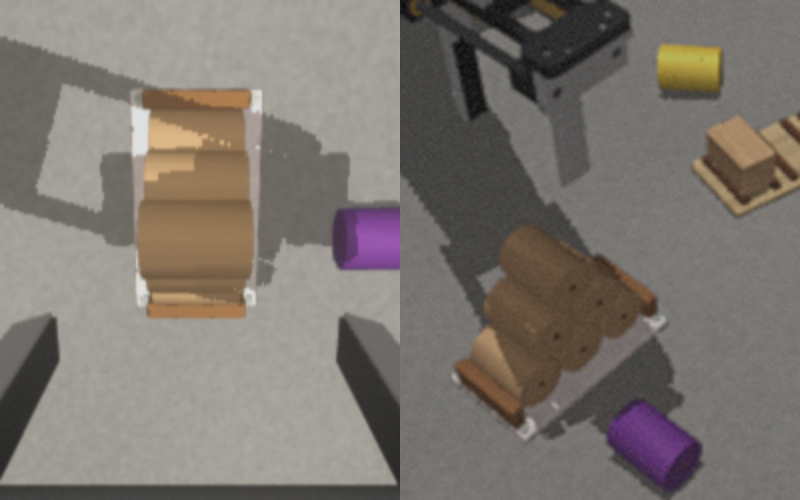

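The pyramid is complete: the scene view shows a 3-2-1 stack with its ends in line and the top roller at about (548,262). The square blank is still in the rack at (740,155), and the gripper is clear.

```bash
python3 -c "
from workcell import manip
print(manip.close_job())"
```

```text
the job is handed in; nothing more can be done
None
```

The pyramid is finished and the job is handed in at about 17 s: one roller fills the second-row gap, the other lies on top with ends in line, and nothing else was moved.

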